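# Roll a glass rod blank into the V-block and set it against the stop

## Robot

A 7-joint arm with a two-finger parallel gripper is mounted at the origin on the work surface. World frame = base frame: x ahead of the robot, y to its left, z up, the work surface at z = 0. Lengths are in m, angles in rad, forces in N, time in s.
With the tool pointing down it reaches from about 0.425 to 0.925 m from the base axis. Payload 6.8 kg.
Tool frame: the origin (TCP) lies midway between the tips of the shut fingers; the grasp point (between the pads) lies 19 mm behind it; z points along the fingers, y is the line along which they close (so a half turn about z gives the same grasp; the last joint's range is limited). The gripper opens to 85 mm and grips with 20 to 120 N. Pads are 22 mm wide; open, the fingers measure 114 mm over their backs; the gripper's body (76 mm by 85 mm) begins 54 mm behind the grasp point. The pads swing forward as they close: fully open they stand 13 mm farther back than shut.
Start: joints at [-1.396, 0.477, 0.022, 1.555, -0.011, 1.109, -0.083], TCP at [0.188, 0.648, 0.231] pointing down, gripper open.
Joint ranges: [-2.96, 2.96], [-0.34, 2.1], [-1.41, 1.46], [0.24, 2.44], [-1.37, 4.51], [0.17, 1.92], [-2.96, 2.96]. Speed limits (rad/s): [2.39, 2.39, 3.14, 3.14, 3.14, 3.14, 3.14].

## Interface

Orientations are given as a rotation vector (axis times angle).
In Python, from bench import r gives the robot as it stands. The module is installed in compiled form; this text tells all that it offers.
- The arm moves only by the tool apply_moves, never from a script. Its argument "rows" is a list of rows, each a list of 6 numbers: the shift along the tool's x, y, z scaled (see below), then the turn, a rotation vector about the tool's x, y, z scaled (see below). A call has 1 to 5 rows; each row is the pose to reach, as a shift and turn from the pose commanded when the call began, along the tool's axes at that moment; what a row does not reach only later rows make up. The controller multiplies each number of a shift by 0.25 m and each number of a turn by 90 degrees. A row lasts 1/8 s, in which the tool goes at most 62.5 mm and 10.7 degrees, less where a joint would pass 70% of its speed; a pose out of reach is approached as far as the arm can. A call with a number of a shift or a turn outside -1 to 1 is refused whole. A call with a gripper value outside its range is refused whole. "claw" is the opening, from 0 (shut) to 1 (fully open), set as the call begins (left out, the last holds). The fingers move at their own pace and stop on an object; "newtons" is the grip in N (left out, the last holds). Time passes only in rows, so rows that repeat a pose let the fingers close. It gives the time, the measured TCP pose, the force, the opening and the grip force at its end, in the units of the state.
- r.get_obs(): the state, without advancing time (a new reading comes with each control period).
- r.grab_frame(name): name is "scene" or "side" or "wrist"; returns a dict with "pixels" (480x640x3 uint8, red, green, blue), "intrinsics" (3x3 intrinsics, pixels), "eye" and "attitude" of the camera in the world. Camera axes: x right, y up, looking along -z (the intrinsics and any distortion apply to the point x, -y, -z); pixel columns grow to the right and rows downward; lengths in m; the calibration is good to about 2 mm. A picture is of the moment at which its call begins. There is no depth.
- r.hand_in(): hands the job in; it is judged then, once.
Trained networks look in a picture, given as the dict that the camera call returned (one of the last four; its "shot" number tells which), for a name from the list of things; names that differ only in an ending like _2 or _b are one class to them, and where a whole thing is asked for, a point or a joint stands for the part that bears it (a point fixed in the world has none). Each returns a list of dicts, best first, with "conf" (0 to 1); they miss things now and then, are a little off and sometimes report something else, mostly with a low value. They report only what shows in the picture. A call takes as long as a camera call. They do not tell look-alikes from the thing itself.
- r.search_frame(picture, thing): "rect" ([left, top, width, height] in pixels, round what is visible of it).
- r.outline_of(picture, thing): "pixels" (480x640 bool, what is visible of it) and "rect" ([left, top, width, height] in pixels, round what is visible of it).
- r.landmark_of(picture, thing): "point" ([column, row] in pixels: a listed point, or the origin of a listed thing).
The state is a dict: "clock": time; "joints": joint angles; "qvel": joint speeds; "tau": joint torques, N m; "tcp_pos": TCP position; "orientation": TCP orientation; "contact_force": force on the tool from outside, world axes, zero at the start; "moment": the same for the moment, N m; "grip_width": finger opening in m; "gripper_force": force on a finger pad.
Only numpy, scipy, OpenCV 4.12 (cv2) and the standard library are available. Lean on these libraries where they do the work, as an engineer would, in place of code of your own. Each camera call takes 0.05 s, during which the arm holds its last target. There are 200 camera calls.

## Task

Without picking it up, roll the thick glass rod across the marver slab into the big V-groove of the V-block, then push it along the groove until its end is right up against the steel end stop, ready to be scored for cutting. Do not let the rod roll off onto the bench, leave the other things on the bench where they are, and finish with your hand clear of the rod.

Things in the scene. Friction and masses are not known exactly. Their poses are not given: they have to be found in the camera images.
- rod: The work: a solid green glass cylinder, 30 mm diameter, 140 mm long, 0.17 to 0.32 kg, lying on the slab within 0.2 rad of the slab's x. Origin at its centre, on its axis (35 mm above the bench at the start). x along the rod, away from the robot; y and z turn as it rolls (z up at first). Smooth: friction on everything about 0.35; it rolls easily and coasts a few mm after a push at 30 mm/s.
- rod_far_end (a point): Centre of the rod's end face that faces away from the robot, towards the end stop's side; 70 mm from the rod's origin along its own +x.
- rod_near_end (a point): Centre of the rod's other end face, the one nearer the robot; 70 mm from the rod's origin along its own -x.
- marver: The marver: a flat dark graphite slab, 250 mm (x) by 220 mm (y), 20 mm thick, fixed. Origin at the centre of its underside, on the bench; z up, x away from the robot within 0.2 rad of straight ahead. V-block and grooved rest stand parallel along its two long edges (one at +y, one at -y), 1 mm off, tops level with the slab, so the rod rolls straight onto them.
- vblock: The V-block: aluminium bar 250 mm (x) by 60 mm (y) by 20 mm high, fixed, left of the slab in some runs, right in others. A 90 degree V-groove runs along its middle: 28 mm wide at the top, 14 mm deep, 16 mm flats either side. Origin at the centre of its underside, z up, x along the groove away from the robot, parallel to the slab's x. Steel end stop across the far end; near end open.
- grooved_rest: A rest for thin rods, not wanted here: an aluminium bar of the same 250 by 60 by 20 mm, fixed beside the slab on the side opposite the V-block, with three narrow flat-bottomed grooves (11 to 13 mm wide, 6 mm deep) along it and no end stop. Origin at the centre of its underside; x along it, z up.
- rod_tin: Bystander: a loose steel tin, 84 mm in diameter and 115 mm high, full of thin glass rods that stand up to 0.27 m high, on the bench to the left. Origin at the centre of its underside.
- paddle: Bystander: a loose graphite paddle with a wooden handle, about 270 mm long, 50 mm wide and 24 mm high, lying on the bench to the left, pointing away from the robot. Origin on the bench under the handle's front part; x towards the blade.
- optic_mould: Bystander: a loose bronze mould, a round block 72 mm in diameter and 56 mm high with a conical hollow in the top, on the bench to the right. Origin at the centre of its underside.
- frit_jar: Bystander: a loose glass jar with an aluminium lid, 56 mm in diameter and 70 mm high, on the bench to the right, nearer the robot. Origin at the centre of its underside.
- groove_seat (a point): Point over the middle of the V-block's length where the axis of a seated rod runs: 27 mm above the bench, 7 mm above the block's top, above the groove's middle line. Axes as the V-block's.
- stop_face (a point): Centre of contact on the end stop, a steel plate 10 mm thick, 56 mm wide, standing 20 mm above the block's top: lies on its face towards the rod, 115 mm from the V-block's origin along +x, 27 mm above the bench. A rod fully home has its far end face here and its centre 70 mm before it.
There are look-alikes about, which are no part of the job. Of the things like the rod, leave any that is brown or yellow; of the rest the smaller one is meant.

How it is judged:
By the outcome, as a careful person would: the job done as asked, in the order asked, and still so for the second after the job is handed in, with the robot touching nothing.
It also fails if it takes over 54 s, if anything falls off the work surface, if the arm or the gripper's body presses on something with over 40 N, if the wrist force passes 120 N, or if a joint passes its speed limit or range.

## Working session

There is one attempt and no reset: what is moved stays moved. The work goes in short steps, Python scripts to look and compute and a tool call to move; the robot and the scene stay as the last step left them, time stands still between calls to the robot, and variables do not carry over. Pictures are saved under pics/ and viewed, at most 10 in all, crops included, and the job is handed in when it is done.

Besides the shell and the picture viewer there is one more tool, called after "Emit:" as name(argument=value, ...), one argument or row to a line, values as JSON. apply_moves: Moves the arm, as the interface text tells. Its arguments: {"type":"object","properties":{"rows":{"type":"array","items":{"type":"array","items":{"type":"number"}}},"claw":{"type":"number"},"newtons":{"type":"number"}},"required":["rows"]}

```bash
mkdir -p pics
cat > h.py <<'E'
import numpy as np, cv2
from scipy.spatial.transform import Rotation as R
from bench import r
def att(p):
    a=np.array(p["attitude"],float)
    return a if a.shape==(3,3) else R.from_rotvec(a).as_matrix()
def ray(p,px,z):
    K=np.array(p["intrinsics"]);d=np.linalg.inv(K)@[px[0],px[1],1.]
    d=att(p)@[d[0],-d[1],-d[2]];e=np.array(p["eye"]);return e+d*(z-e[2])/d[2]
def proj(p,X):
    K=np.array(p["intrinsics"]);c=att(p).T@(np.array(X,float)-p["eye"]);q=K@[c[0],-c[1],-c[2]];return q[:2]/q[2]
def tool(target,o=None):
    o=o or r.get_obs();Rt=R.from_rotvec(o["orientation"]).as_matrix()
    return Rt.T@(np.array(target)-o["tcp_pos"])/0.25
E
python3 - <<'E'
from h import *
ps={n:r.grab_frame(n) for n in("scene","side")}
for n,p in ps.items():
    print(n,{k:v for k,v in p.items() if k!="pixels"})
    cv2.imwrite(f"pics/{n}0.png",p["pixels"][:,:,::-1])
    for t,z in[("rod",.035),("rod_far_end",.035),("rod_near_end",.035),("marver",0.0),("vblock",0.0),("groove_seat",.027),("stop_face",.027),("grooved_rest",0),("rod_tin",0),("paddle",0),("optic_mould",0),("frit_jar",0)]:
        for d in r.landmark_of(p,t)[:3]: print(t,round(d["conf"],2),np.round(d["point"]),np.round(ray(p,d["point"],z),3))
print(r.get_obs())
E
```

```text
scene {'intrinsics': array([[451.02666867,   0.        , 319.50763861],
       [  0.        , 451.02666867, 241.7306158 ],
       [  0.        ,   0.        ,   1.        ]]), 'eye': array([1.40788339, 0.18035414, 0.64158713]), 'attitude': array([0.68932041, 0.8343654 , 1.60777883]), 'shot': 1}
rod 0.93 [302. 340.] [0.867 0.045 0.035]
rod 0.89 [264. 190.] [ 0.345 -0.18   0.035]
rod 0.83 [378. 206.] [0.373 0.139 0.035]
rod_far_end 0.84 [321. 259.] [0.628 0.034 0.035]
rod_far_end 0.79 [380. 194.] [0.309 0.141 0.035]
rod_far_end 0.78 [238. 182.] [ 0.312 -0.268  0.035]
rod_near_end 0.95 [298. 191.] [ 0.335 -0.085  0.035]
rod_near_end 0.77 [377. 220.] [0.444 0.143 0.035]
rod_near_end 0.62 [249. 340.] [ 0.884 -0.049  0.035]
marver 0.87 [325. 253.] [0.557 0.031 0.   ]
groove_seat 0.86 [382. 258.] [0.588 0.166 0.027]
stop_face 0.65 [373. 291.] [0.702 0.156 0.027]
grooved_rest 0.66 [266. 243.] [ 0.543 -0.12   0.   ]
rod_tin 0.62 [514. 275.] [0.56  0.461 0.   ]
paddle 0.68 [457. 276.] [0.587 0.335 0.   ]
optic_mould 0.57 [138. 255.] [ 0.647 -0.404  0.   ]
frit_jar 0.88 [171. 213.] [ 0.456 -0.4
[... 1124 characters left out ...]
': array([-1.39612624,  0.47700169,  0.02243673,  1.55540549, -0.01152349,
        1.10929461, -0.08308647]), 'qvel': array([ 9.51232827e-05,  4.06889412e-04, -5.79686537e-04, -1.07988929e-03,
       -1.85900176e-03,  9.01261262e-04, -2.69556549e-03]), 'tau': array([-8.14607429e-04, -5.96354663e+01,  1.60612151e+00, -2.81536442e+01,
        1.25257397e-02,  1.74611294e-03, -1.00553490e-05]), 'tcp_pos': array([0.18834976, 0.64820566, 0.23130516]), 'orientation': array([-4.42772442e-01, -3.11021766e+00, -3.28409681e-05]), 'contact_force': array([ 1.04720936,  0.75523607, -0.09954052]), 'moment': array([0.01890754, 0.02347356, 0.00970994]), 'gripper_force': 0.0, 'grip_width': 0.085270433264936}
```

View scene.

View pics/scene0.png

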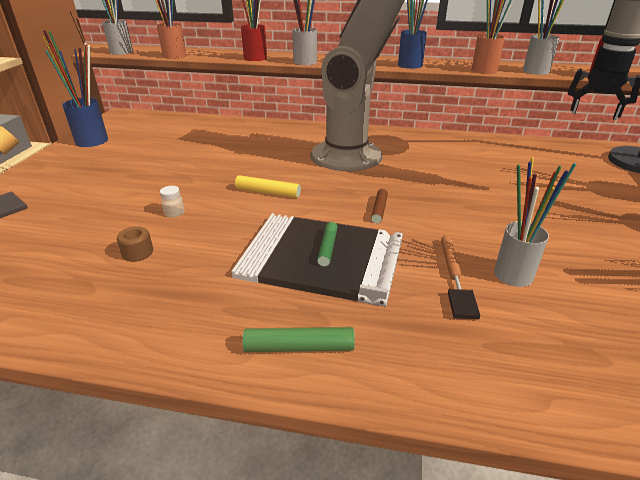

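View pics/side0.png

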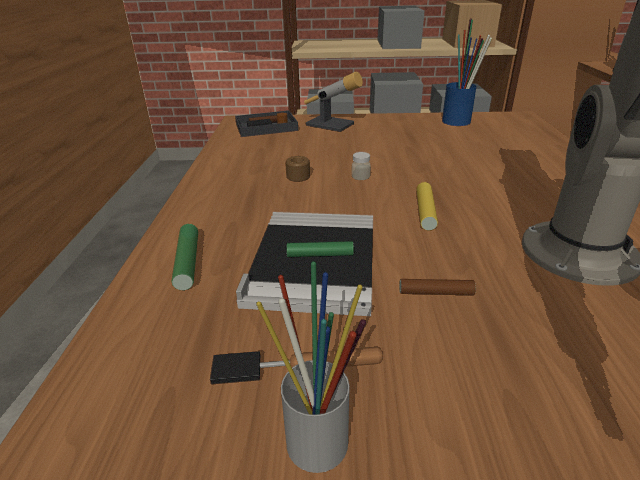

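Candidates for the rod: green on the slab, scene (327,243); larger green beyond the slab (300,340); yellow (267,187); brown (379,205). Excluding brown and yellow, the smaller green one, on the slab, is meant. The V-block, with its end stop at the far end, is on the left, scene (380,265).

```bash
cat >> h.py <<'E'
from scipy.optimize import minimize
def T2(q,P):
    c,s=np.cos(q[2]),np.sin(q[2]);P=np.array(P,float)
    return np.c_[q[0]+c*P[:,0]-s*P[:,1],q[1]+s*P[:,0]+c*P[:,1],P[:,2]]
def hullmask(p,P):
    h=cv2.convexHull(np.array([proj(p,x) for x in P],np.float32))
    m=np.zeros((480,640),np.uint8);cv2.fillConvexPoly(m,np.round(h*16).astype(np.int32),255,cv2.LINE_AA,4);return m/255.
def fit(obs,P,q0,step=(.01,.01,.04)):
    def cost(q):
        return sum(1-np.minimum(m,g).sum()/np.maximum(m,g).sum() for p,m in obs for g in [hullmask(p,T2(q,P))])
    S=np.array([q0]+[np.array(q0)+np.eye(3)[i]*step[i] for i in range(3)])
    s=minimize(cost,q0,method="Nelder-Mead",options=dict(initial_simplex=S,xatol=2e-4,fatol=1e-4));return s.x,s.fun
def cyl(z):
    t=np.linspace(0,2*np.pi,24);return [(x,.015*np.cos(a),z+.015*np.sin(a)) for x in(-.07,.07) for a in t]
def rodmask(p,near,tol=40):
    best=min(r.outline_of(p,"rod"),key=lambda d:np.hypot(d["rect"][0]+d["rect"][2]/2-near[0],d["rect"][1]+d["rect"][3]/2-near[1]))
    return best["pixels"].astype(float)
E
python3 - <<'E'
from h import *
ob=[];ro=[]
for n,near in(("scene",(327,243)),("side",(320,249))):
    p=r.grab_frame(n);u=np.zeros((480,640),bool)
    for t in("marver","vblock","grooved_rest"):
        ds=r.outline_of(p,t)
        if ds: d=ds[0];print(n,t,round(d["conf"],2),d["rect"]);u|=d["pixels"]
    rm=rodmask(p,near);ro.append((p,rm))
    u|=rm>0
    h=cv2.convexHull(np.argwhere(u)[:,::-1].astype(np.int32));m=np.zeros((480,640),np.uint8);cv2.fillConvexPoly(m,h,1)
    ob.append((p,m.astype(float)))
B=[(x,y,z) for x in(-.125,.125) for y in(-.171,.171) for z in(0,.02)]
B+=[(x,.141+y,.04) for x in(.115,.125) for y in(-.028,.028)]
q,f=fit(ob,B,[.575,.03,.05]);print("slab",q,f)
for o in ob: print(fit([o],B,q))
c=fit(ro,cyl(.035),[.573,.04,0]);print("rod",c)
for o in ro: print(fit([o],cyl(.035),c[0]))
img=ob[0][0]["pixels"][:,:,::-1].copy()
p=ob[0][0]
for X in T2(q,[(-.125,.111,.02),(.125,.111,.02),(-.125,.141,.02),(.115,.141,.02),(.125,-.171,.02),(-.125,-.171,.02)]): cv2.circle(img,tuple(int(v) for v in np.round(proj(p,X))),1,(0,0,255),-1)
for x in(-.07,.07): cv2.circle(img,tuple(int(v) for v in np.round(proj(p,T2(c[0],[(x,0,.035)])[0]))),1,(255,0,255),-1)
cv2.imwrite("pics/crop.png",cv2.resize(img[205:315,225:415],None,fx=4,fy=4))
E
```

```text
scene marver 0.61 [260.1, 216.9, 119.2, 84.5]
scene vblock 0.59 [359.3, 228.2, 43.0, 81.9]
scene grooved_rest 0.73 [231.3, 213.2, 63.0, 67.3]
side marver 0.31 [285.8, 238.3, 68.1, 18.7]
side vblock 0.79 [236.3, 273.3, 135.0, 43.1]
side grooved_rest 0.79 [271.4, 209.3, 99.9, 19.7]
slab [ 0.57828764  0.02635836 -0.08861161] 0.04209591288460268
(array([ 0.57653278,  0.02628611, -0.08155847]), np.float64(0.015099267531962557))
(array([ 0.57994666,  0.02640985, -0.08629436]), np.float64(0.014872511261998622))
rod (array([0.56723628, 0.03696207, 0.04882159]), np.float64(0.34166691213181877))
(array([0.55666505, 0.03746403, 0.05196245]), np.float64(0.22296896869128824))
(array([0.56779727, 0.03661329, 0.06176367]), np.float64(0.09808002497528467))
```

View pics/crop.png

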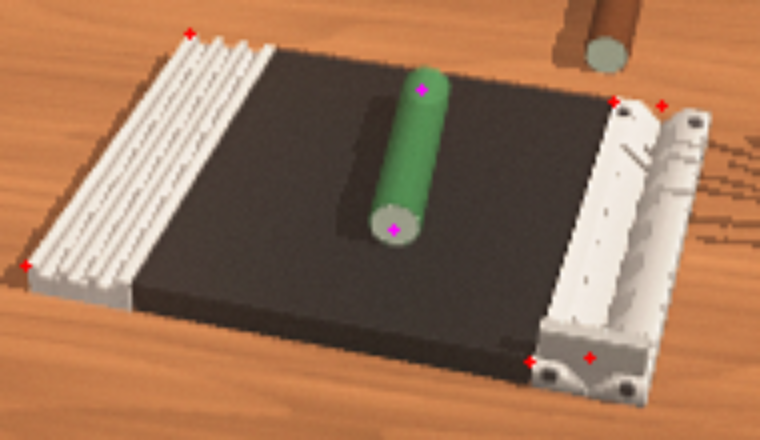

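The crop shows the green rod on the slab (far face at about (324,261) in the scene picture). The slab fit sits on its corners, and the V-block with its stop is at the right of the crop. My plan is to push the rod sideways with the two open fingers in line with the slab's x, which also straightens it.

```bash
cat >> h.py <<'E'
Q=np.array([.5783,.0264,-.085])   # slab pose
def S(x,y,z): return T2(Q,[(x,y,z)])[0]
def RT(yaw): # tool down, tool y at world angle yaw
    y=np.array([np.cos(yaw),np.sin(yaw),0]);z=np.array([0,0,-1.]);return np.c_[np.cross(y,z),y,z]
def plan(wps,o=None):
    o=o or r.get_obs();P=np.array(o["tcp_pos"]);M=R.from_rotvec(o["orientation"]).as_matrix()
    for p,yaw in wps:
        N=RT(yaw);print("shift",np.round(M.T@(p-P)/.25,3),"turn",np.round(R.from_matrix(M.T@N).as_rotvec()/(np.pi/2),3),"world",np.round(p,3));P,M=np.array(p),N
E
python3 - <<'E'
from h import *
o=r.get_obs();A=np.array(o["tcp_pos"]);B=S(-.012,-.045,.2)
y0=np.arctan2(*R.from_rotvec(o["orientation"]).as_matrix()[1::-1,1]);y1=Q[2];print(y0,y1)
plan([(A+(B-A)*k,y0+(y1-y0)*k) for k in(1/3,2/3,1)])
E
```

```text
1.287980823982214 -0.085
shift [-0.727 -0.713  0.042] turn [-0.     0.     0.291] world [0.313 0.426 0.221]
shift [-0.967 -0.319  0.042] turn [0.    0.    0.291] world [0.438 0.204 0.21 ]
shift [-1.008  0.142  0.042] turn [0.    0.    0.291] world [ 0.563 -0.017  0.2  ]
```

Emit:
apply_moves(
  rows=[
    [-0.727, -0.713, 0.042, 0, 0, 0.291],
    [-0.727, -0.713, 0.042, 0, 0, 0.291],
    [-0.727, -0.713, 0.042, 0, 0, 0.291],
    [-0.727, -0.713, 0.042, 0, 0, 0.291],
    [-0.727, -0.713, 0.042, 0, 0, 0.291],
  ],
  claw=1,
)

```text
clock: 2.42
tcp_pos: [0.3162, 0.4216, 0.2209]
orientation: [1.147, 2.923, -0.002]
contact_force: [-0.7, 1.1, -0.5]
grip_width: 0.0851
gripper_force: 0.0
```

Emit:
apply_moves(
  rows=[
    [-0.967, -0.319, 0.042, 0, 0, 0.291],
    [-0.967, -0.319, 0.042, 0, 0, 0.291],
    [-0.967, -0.319, 0.042, 0, 0, 0.291],
    [-0.967, -0.319, 0.042, 0, 0, 0.291],
    [-0.967, -0.319, 0.042, 0, 0, 0.291],
  ],
)

```text
clock: 3.05
tcp_pos: [0.4399, 0.2007, 0.2106]
orientation: [1.779, 2.588, 0.0]
contact_force: [-0.5, 1.0, 0.3]
grip_width: 0.0856
gripper_force: 0.0
```

Emit:
apply_moves(
  rows=[
    [-1, 0.142, 0.042, 0, 0, 0.291],
    [-1, 0.142, 0.042, 0, 0, 0.291],
    [-1, 0.142, 0.042, 0, 0, 0.291],
    [-1, 0.142, 0.042, 0, 0, 0.291],
    [-1, 0.142, 0.042, 0, 0, 0.291],
  ],
)

```text
clock: 3.68
tcp_pos: [0.5641, -0.0192, 0.1999]
orientation: [2.316, 2.118, -0.001]
contact_force: [-0.4, 0.6, 0.4]
grip_width: 0.0854
gripper_force: 0.0
```

Run:
```python
from h import *
p=r.grab_frame("wrist");print({k:v for k,v in p.items() if k!="pixels"})
cv2.imwrite("pics/w1.png",p["pixels"][:,:,::-1])
for t,z in(("rod",.035),("rod_far_end",.035),("rod_near_end",.035),("groove_seat",.027),("stop_face",.027)):
    for d in r.landmark_of(p,t)[:3]:
        X=ray(p,d["point"],z);print(t,round(d["conf"],2),np.round(d["point"]),X.round(4),"slab",T2([0,0,-Q[2]],[X-[Q[0],Q[1],0]])[0].round(4))
for d in r.outline_of(p,"rod"): print(d["conf"],d["rect"])
```

```text
{'intrinsics': array([[340.72309743,   0.        , 317.81576836],
       [  0.        , 340.72309743, 236.8511683 ],
       [  0.        ,   0.        ,   1.        ]]), 'eye': array([0.57234742, 0.06575573, 0.34263465]), 'attitude': array([-0.33568798,  0.01324592, -0.08956027]), 'shot': 5}
rod 0.69 [639. 123.] [0.8469 0.0371 0.035 ] slab [0.2668 0.0334 0.035 ]
rod 0.64 [316. 154.] [0.5689 0.0361 0.035 ] slab [-0.0102  0.0089  0.035 ]
rod 0.62 [42. 52.] [0.3564 0.1353 0.035 ] slab [-0.2303  0.0897  0.035 ]
rod_far_end 0.7 [396. 140.] [0.6392 0.0419 0.035 ] slab [0.0593 0.0206 0.035 ]
rod_near_end 0.94 [119.  44.] [0.4201 0.1351 0.035 ] slab [-0.1668  0.0948  0.035 ]
rod_near_end 0.89 [ 84. 299.] [ 0.3201 -0.087   0.035 ] slab [-0.2476 -0.1349  0.035 ]
rod_near_end 0.88 [634. 224.] [ 0.8621 -0.0553  0.035 ] slab [ 0.2897 -0.0573  0.035 ]
groove_seat 0.25 [236. 162.] [0.4955 0.0345 0.027 ] slab [-0.0832  0.001   0.027 ]
0.86 [64.4, 289.7, 59.7, 90.8]
0.77 [604.3, 0.0, 35.0, 230.6]
0.71 [3.2, 27.7, 125.5, 44.6]
0.68 [232.7, 125.7, 165.9, 58.6]
```

View pics/w1.png

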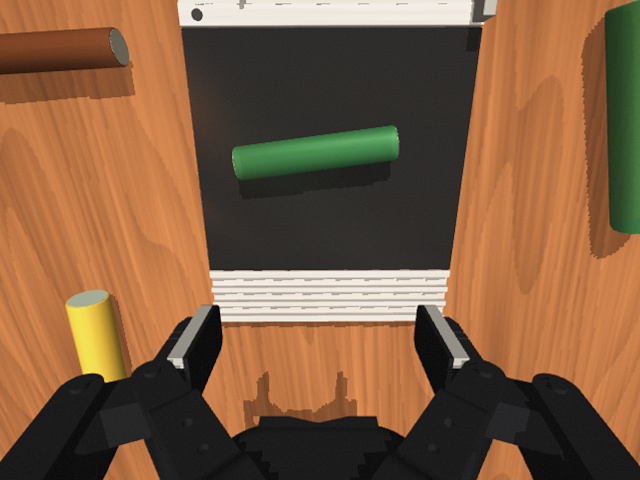

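The wrist view shows the rod centred at (316,154) and turned about 0.16 rad to the slab. The V-block is at the top and the fingers are on the rod's other side. Next I lower the fingers behind the rod.

Emit:
apply_moves(
  rows=[
    [0, 0, 0.25, 0, 0, 0],
    [0, 0, 0.45, 0, 0, 0],
    [0, 0, 0.6, 0, 0, 0],
    [0, 0, 0.7, 0, 0, 0],
    [0, 0, 0.73, 0, 0, 0],
  ],
)

```text
clock: 4.65
tcp_pos: [0.5611, -0.0142, 0.016]
orientation: [-2.309, -2.127, 0.003]
contact_force: [-0.1, -0.4, 1.0]
grip_width: 0.0855
gripper_force: 0.0
```

Emit:
apply_moves(
  rows=[
    [0.02, 0, 0, 0, 0, 0],
    [0.03, 0, 0, 0, 0, 0],
    [0.03, 0, 0, 0, 0, 0],
  ],
)

```text
clock: 5.03
tcp_pos: [0.5637, -0.0072, 0.0183]
orientation: [2.31, 2.127, 0.003]
contact_force: [0.1, 0.2, 0.6]
grip_width: 0.0856
gripper_force: 0.0
```

```bash
cat >> h.py <<'E'
def slab(X): return T2([0,0,-Q[2]],[np.array(X)-[Q[0],Q[1],0]])[0].round(4)
E
python3 - <<'E'
from h import *
p=r.grab_frame("side");o=r.get_obs();print(slab(o["tcp_pos"]),o["contact_force"])
cv2.imwrite("pics/s2.png",cv2.resize(p["pixels"][200:330,220:400,::-1],None,fx=4,fy=4))
E
```

```text
[-0.0119 -0.035   0.0182] [-0.06067055 -0.10067994  0.71008187]
```

View pics/s2.png

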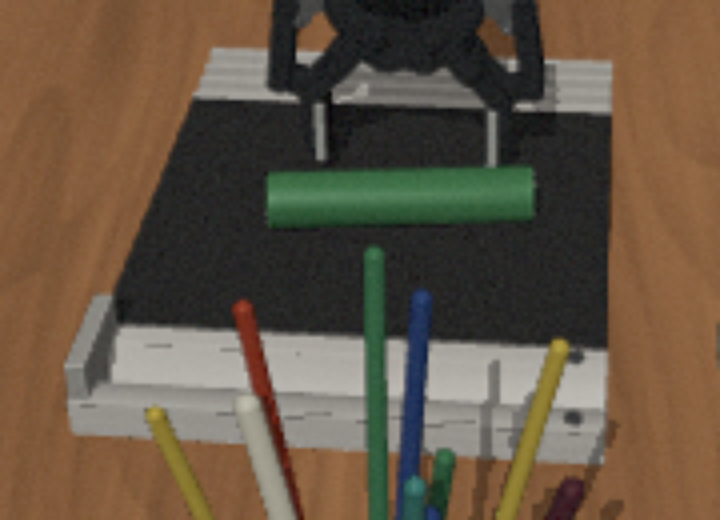

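Emit:
apply_moves(
  rows=[
    [0.02, 0, 0.008, 0, 0, 0],
    [0.04, 0, 0.014, 0, 0, 0],
    [0.06, 0, 0.014, 0, 0, 0],
    [0.08, 0, 0.014, 0, 0, 0],
    [0.1, 0, 0.014, 0, 0, 0],
  ],
)

```text
clock: 5.7
tcp_pos: [0.565, 0.0174, 0.0138]
orientation: [2.312, 2.127, 0.0]
contact_force: [0.4, 0.1, 0.6]
grip_width: 0.0852
gripper_force: 0.1
```

Emit:
apply_moves(
  rows=[
    [0.02, 0, 0, 0, 0, 0],
    [0.04, 0, 0, 0, 0, 0],
    [0.06, 0, 0, 0, 0, 0],
    [0.08, 0, 0, 0, 0, 0],
    [0.1, 0, 0, 0, 0, 0],
  ],
)

```text
clock: 6.32
tcp_pos: [0.567, 0.0423, 0.0138]
orientation: [-2.312, -2.127, -0.0]
contact_force: [-0.4, -0.1, 0.3]
grip_width: 0.0856
gripper_force: 0.1
```

Emit:
apply_moves(
  rows=[
    [0.02, 0, 0, 0, 0, 0],
    [0.04, 0, 0, 0, 0, 0],
    [0.06, 0, 0, 0, 0, 0],
    [0.07, 0, 0, 0, 0, 0],
    [0.07, 0, 0, 0, 0, 0],
  ],
)

```text
clock: 6.95
tcp_pos: [0.5685, 0.0597, 0.0138]
orientation: [-2.312, -2.127, -0.0]
contact_force: [-0.1, 0.3, 0.5]
grip_width: 0.0854
gripper_force: 0.0
```

Run:
```python
from h import *
o=r.get_obs();print(slab(o["tcp_pos"]),o["contact_force"])
for n in("side","wrist","scene"):
    p=r.grab_frame(n)
    for t in("rod","rod_far_end","rod_near_end"):
        for d in r.landmark_of(p,t):
            s=slab(ray(p,d["point"],.035))
            if abs(s[0])<.12 and abs(s[1])<.17: print(n,t,round(d["conf"],2),s)
p=r.grab_frame("wrist");cv2.imwrite("pics/w3.png",p["pixels"][:,:,::-1])
```

```text
[-0.0126  0.0324  0.0138] [-0.14385777  0.29309475  0.54820832]
side rod_far_end 0.83 [0.0556 0.0655 0.035 ]
side rod_near_end 0.89 [-0.0931  0.0622  0.035 ]
side rod_near_end 0.59 [0.0514 0.0638 0.035 ]
wrist rod 0.79 [-0.0186  0.0664  0.035 ]
wrist rod_far_end 0.64 [-0.0175  0.0662  0.035 ]
wrist rod_far_end 0.61 [0.0516 0.0751 0.035 ]
wrist rod_far_end 0.21 [0.0003 0.1365 0.035 ]
wrist rod_near_end 0.56 [-0.087   0.0587  0.035 ]
scene rod 0.74 [-0.0179  0.0684  0.035 ]
scene rod_far_end 0.55 [0.0462 0.0714 0.035 ]
scene rod_near_end 0.74 [-0.0958  0.0535  0.035 ]
```

View pics/w3.png

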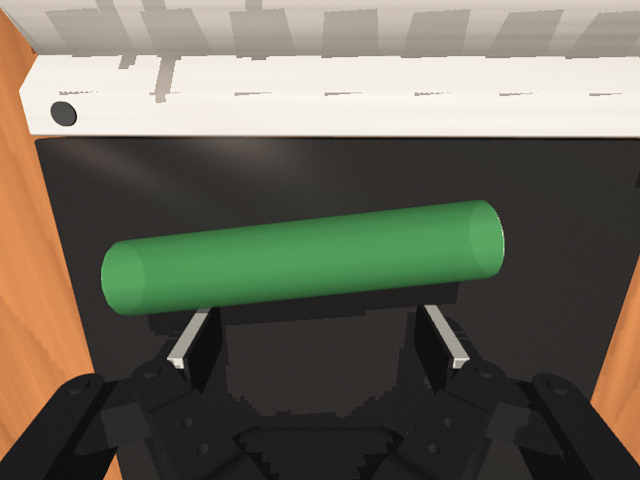

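The rod has rolled ahead to about lateral 0.066 m and still has about 0.11 rad of yaw: its left end at (120,278) is nearer the fingers than its right end at (485,240). I push on slowly. The groove and the squared fingers will straighten it.

Emit:
apply_moves(
  rows=[
    [0.014, 0, 0, 0, 0, 0],
    [0.028, 0, 0, 0, 0, 0],
    [0.042, 0, 0, 0, 0, 0],
    [0.056, 0, 0, 0, 0, 0],
    [0.07, 0, 0, 0, 0, 0],
  ],
)

```text
clock: 8.22
tcp_pos: [0.57, 0.0772, 0.0138]
orientation: [-2.312, -2.127, -0.0]
contact_force: [-0.5, -0.3, 0.2]
grip_width: 0.0851
gripper_force: 0.1
```

Emit:
apply_moves(
  rows=[
    [0.014, 0, 0, 0, 0, 0],
    [0.028, 0, 0, 0, 0, 0],
    [0.042, 0, 0, 0, 0, 0],
    [0.056, 0, 0, 0, 0, 0],
    [0.07, 0, 0, 0, 0, 0],
  ],
)

```text
clock: 8.85
tcp_pos: [0.5714, 0.0945, 0.0138]
orientation: [-2.312, -2.127, 0.0]
contact_force: [0.9, -0.6, 0.0]
grip_width: 0.0854
gripper_force: 0.1
```

Emit:
apply_moves(
  rows=[
    [0.014, 0, 0, 0, 0, 0],
    [0.028, 0, 0, 0, 0, 0],
    [0.042, 0, 0, 0, 0, 0],
    [0.056, 0, 0, 0, 0, 0],
    [0.06, 0, 0, 0, 0, 0],
  ],
)

```text
clock: 9.48
tcp_pos: [0.5727, 0.1097, 0.0138]
orientation: [-2.311, -2.127, -0.0]
contact_force: [-0.4, -0.5, -0.1]
grip_width: 0.0853
gripper_force: 0.0
```

```bash
cat >> h.py <<'E'
def rodlook(z=.035,names=("side","wrist","scene")):
    o=r.get_obs();print(slab(o["tcp_pos"]),o["contact_force"].round(1),o["clock"])
    for n in names:
        p=r.grab_frame(n)
        for t in("rod","rod_far_end","rod_near_end"):
            for d in r.landmark_of(p,t):
                s=slab(ray(p,d["point"],z))
                if abs(s[0])<.14 and abs(s[1])<.17: print(n,t,round(d["conf"],2),s,np.round(d["point"]))
E
python3 - <<'E'
from h import *
rodlook()
p=r.grab_frame("wrist");cv2.imwrite("pics/w4.png",p["pixels"][:,:,::-1])
E
```

```text
[-0.0127  0.0825  0.0138] [-0.4 -0.5 -0.1] 9.475
side rod 0.57 [-0.021   0.1187  0.035 ] [318. 281.]
side rod_far_end 0.84 [0.0417 0.1194 0.035 ] [286. 279.]
side rod_near_end 0.61 [-0.097   0.0997  0.035 ] [358. 277.]
wrist rod 0.88 [-0.0229  0.1138  0.035 ] [289. 264.]
wrist rod_far_end 0.9 [0.0458 0.1229 0.035 ] [470. 242.]
wrist rod_near_end 0.59 [-0.0942  0.1077  0.035 ] [109. 278.]
scene rod 0.77 [-0.0282  0.1171  0.035 ] [374. 247.]
scene rod_far_end 0.77 [0.0308 0.1211 0.035 ] [371. 262.]
scene rod_near_end 0.72 [-0.0949  0.1075  0.035 ] [375. 231.]
```

View pics/w4.png

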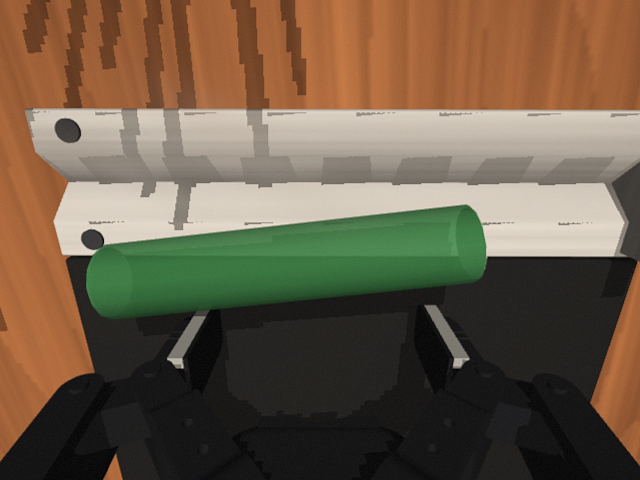

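The rod is now at about lateral 0.114 m (centre pixel (289,264)), with its far end about to reach the groove. I keep pushing slowly.

Emit:
apply_moves(
  rows=[
    [0.012, 0, 0, 0, 0, 0],
    [0.024, 0, 0, 0, 0, 0],
    [0.036, 0, 0, 0, 0, 0],
    [0.048, 0, 0, 0, 0, 0],
    [0.06, 0, 0, 0, 0, 0],
  ],
)

```text
clock: 10.75
tcp_pos: [0.5739, 0.1245, 0.0138]
orientation: [-2.312, -2.127, -0.0]
contact_force: [-0.1, -0.2, -0.3]
grip_width: 0.0856
gripper_force: 0.0
```

Emit:
apply_moves(
  rows=[
    [0.012, 0, 0, 0, 0, 0],
    [0.024, 0, 0, 0, 0, 0],
    [0.036, 0, 0, 0, 0, 0],
    [0.044, 0, 0, 0, 0, 0],
    [0.044, 0, 0, 0, 0, 0],
  ],
)

```text
clock: 11.38
tcp_pos: [0.5748, 0.1353, 0.0138]
orientation: [-2.312, -2.127, -0.0]
contact_force: [0.0, -0.1, 1.0]
grip_width: 0.0857
gripper_force: 0.0
```

Run:
```python
from h import *
rodlook(.027)
p=r.grab_frame("wrist");cv2.imwrite("pics/w5.png",p["pixels"][:,:,::-1])
```

```text
[-0.0128  0.1082  0.0138] [ 0.  -0.1  1. ] 11.375
side rod 0.63 [0.0477 0.1267 0.027 ] [282. 285.]
side rod 0.58 [-0.0239  0.1411  0.027 ] [318. 292.]
side rod_far_end 0.59 [0.0428 0.1388 0.027 ] [284. 289.]
side rod_near_end 0.91 [-0.0978  0.1446  0.027 ] [358. 295.]
wrist rod 0.63 [-0.0259  0.1393  0.027 ] [284. 257.]
wrist rod_far_end 0.62 [0.0431 0.1414 0.027 ] [452. 252.]
wrist rod_near_end 0.77 [-0.0962  0.1406  0.027 ] [112. 254.]
scene rod 0.93 [-0.0397  0.1392  0.027 ] [384. 248.]
scene rod_far_end 0.73 [0.0407 0.1423 0.027 ] [380. 270.]
scene rod_near_end 0.64 [-0.1089  0.1456  0.027 ] [391. 233.]
```

View pics/w5.png

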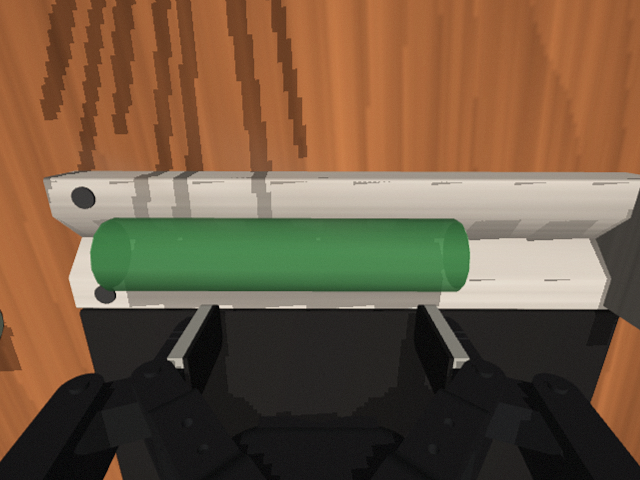

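The rod is seated and square in the groove: its ends are at (112,254) and (452,252), its near end is at slab x of about -0.0965 m, and about 71 mm of travel remain. I back off, rise, shut the fingers and go behind the near end.

Emit:
apply_moves(
  rows=[
    [-0.05, 0, 0, 0, 0, 0],
    [-0.1, 0, -0.02, 0, 0, 0],
    [-0.1, 0, -0.2, 0, 0, 0],
    [-0.1, 0, -0.36, 0, 0, 0],
    [-0.1, 0, -0.36, 0, 0, 0],
  ],
)

```text
clock: 12.65
tcp_pos: [0.575, 0.1091, 0.1072]
orientation: [2.312, 2.123, 0.009]
contact_force: [0.5, 0.3, -0.8]
grip_width: 0.0854
gripper_force: 0.0
```

Emit:
apply_moves(
  rows=[
    [0.1, -0.2, 0, 0, 0, 0],
    [0.2, -0.4, 0, 0, 0, 0],
    [0.232, -0.449, 0, 0, 0, 0],
    [0.232, -0.449, 0, 0, 0, 0],
    [0.232, -0.449, 0, 0, 0, 0],
  ],
  claw=0,
  newtons=20,
)

```text
clock: 13.28
tcp_pos: [0.4671, 0.1762, 0.1039]
orientation: [2.313, 2.124, 0.001]
contact_force: [-0.0, 0.4, -0.5]
grip_width: -0.0001
gripper_force: 0.0
```

Run:
```python
from h import *
rodlook(.027,("wrist","side"));print(r.get_obs()["grip_width"])
p=r.grab_frame("wrist");cv2.imwrite("pics/w6.png",p["pixels"][:,:,::-1])
for n in("side","scene"):
    p=r.grab_frame(n)
    for d in r.outline_of(p,"rod"): 
        ys,xs=np.nonzero(d["pixels"]);print(n,d["rect"],ray(p,(xs.max(),ys[xs==xs.max()].mean()),.015).round(3),ray(p,(xs.min(),ys[xs==xs.min()].mean()),.015).round(3))
```

```text
[-0.1235  0.1399  0.1039] [-0.   0.4 -0.5] 13.275
wrist rod 0.72 [-0.0259  0.1414  0.027 ] [458. 247.]
wrist rod_far_end 0.8 [0.0432 0.1422 0.027 ] [558. 246.]
wrist rod_near_end 0.58 [-0.0962  0.1423  0.027 ] [356. 246.]
side rod 0.78 [-0.0208  0.1449  0.027 ] [316. 293.]
side rod_far_end 0.62 [0.0431 0.1406 0.027 ] [283. 290.]
side rod_near_end 0.72 [-0.1     0.1445  0.027 ] [359. 295.]
0.0002513342561425496
side [416.2, 182.8, 20.6, 47.3] [ 0.288 -0.111  0.015] [ 0.311 -0.283  0.015]
side [280.1, 278.6, 76.1, 23.6] [0.494 0.142 0.015] [0.634 0.131 0.015]
side [399.5, 280.5, 80.2, 15.5] [0.269 0.144 0.015] [0.411 0.136 0.015]
side [170.5, 223.4, 27.4, 66.9] [ 0.858 -0.058  0.015] [0.865 0.118 0.015]
scene [371.4, 188.9, 17.6, 32.7] [0.266 0.157 0.015] [0.397 0.125 0.015]
scene [373.3, 228.3, 20.8, 48.8] [0.472 0.188 0.015] [0.607 0.151 0.015]
scene [246.4, 325.9, 110.6, 25.6] [0.838 0.135 0.015] [ 0.863 -0.068  0.015]
scene [234.1, 177.9, 65.6, 19.0] [ 0.277 -0.093  0.015] [ 0.289 -0.29   0.015]
scene [258.2, 215.6, 120.3, 85.6] [0.463 0.146 0.015] [ 0.695 -0.091  0.015]
```

View pics/w6.png

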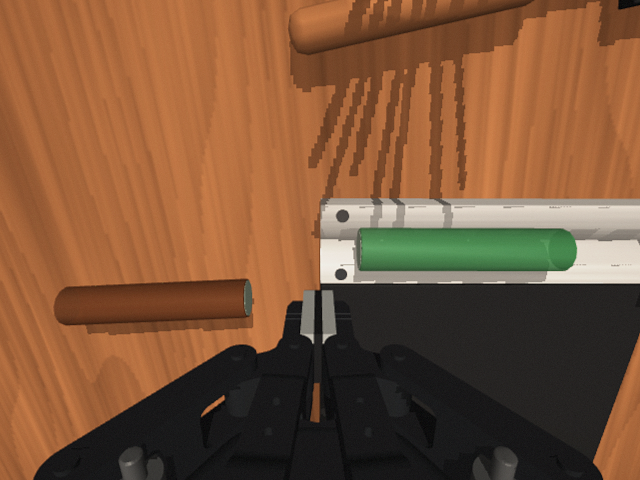

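The wrist view shows the near end of the rod at (357,248), clear of the shut fingers. The brown rod's end at (250,299) is well clear too. I lower and push along the groove.

Emit:
apply_moves(
  rows=[
    [0.004, 0, 0.15, 0, 0, 0],
    [0.004, 0, 0.26, 0, 0, 0],
    [0.004, 0, 0.31, 0, 0, 0],
    [0.004, 0, 0.316, 0, 0, 0],
    [0.004, 0, 0.316, 0, 0, 0],
  ],
)

```text
clock: 14.55
tcp_pos: [0.4664, 0.1785, 0.0255]
orientation: [2.312, 2.127, 0.002]
contact_force: [-0.8, 0.6, -0.0]
grip_width: 0.0002
gripper_force: 0.0
```

Emit:
apply_moves(
  rows=[
    [0, 0.016, 0, 0, 0, 0],
    [0, 0.032, 0, 0, 0, 0],
    [0, 0.048, 0, 0, 0, 0],
    [0, 0.064, 0, 0, 0, 0],
    [0, 0.08, 0, 0, 0, 0],
  ],
)

```text
clock: 15.18
tcp_pos: [0.485, 0.1767, 0.0246]
orientation: [-2.311, -2.127, 0.002]
contact_force: [-3.6, 0.8, 1.6]
grip_width: 0.0001
gripper_force: 1.6
```

Emit:
apply_moves(
  rows=[
    [0, 0.016, 0, 0, 0, 0],
    [0, 0.032, 0, 0, 0, 0],
    [0, 0.048, 0, 0, 0, 0],
    [0, 0.064, 0, 0, 0, 0],
    [0, 0.08, 0, 0, 0, 0],
  ],
)

```text
clock: 15.8
tcp_pos: [0.506, 0.1749, 0.0248]
orientation: [2.312, 2.127, -0.0]
contact_force: [-2.1, 0.1, -0.8]
grip_width: 0.0004
gripper_force: 0.6
```

Run:
```python
from h import *
rodlook(.027)
```

```text
[-0.0847  0.1418  0.0248] [-2.1  0.1 -0.8] 15.8
side rod 0.76 [0.0025 0.1379 0.027 ] [305. 290.]
side rod 0.51 [0.0017 0.1663 0.027 ] [303. 300.]
side rod_far_end 0.75 [0.0673 0.1342 0.027 ] [271. 287.]
side rod_far_end 0.34 [0.0029 0.143  0.027 ] [304. 292.]
side rod_near_end 0.93 [-0.0726  0.135   0.027 ] [344. 291.]
wrist rod 0.68 [-0.0002  0.1397  0.027 ] [493. 314.]
wrist rod_near_end 0.82 [-0.0699  0.1429  0.027 ] [347. 308.]
wrist rod_near_end 0.23 [-0.0098  0.1555  0.027 ] [478. 284.]
scene rod 0.95 [-0.0165  0.1367  0.027 ] [381. 254.]
scene rod_far_end 0.97 [0.0718 0.1392 0.027 ] [376. 278.]
scene rod_near_end 0.56 [-0.0816  0.1446  0.027 ] [389. 239.]
```

Emit:
apply_moves(
  rows=[
    [0, 0.016, 0, 0, 0, 0],
    [0, 0.032, 0, 0, 0, 0],
    [0, 0.048, 0, 0, 0, 0],
    [0, 0.064, 0, 0, 0, 0],
    [0, 0.08, 0, 0, 0, 0],
  ],
)

```text
clock: 17.02
tcp_pos: [0.526, 0.1732, 0.0247]
orientation: [2.312, 2.127, 0.0]
contact_force: [-0.6, 0.9, -1.1]
grip_width: 0.0001
gripper_force: 0.6
```

Emit:
apply_moves(
  rows=[
    [0, 0.016, 0, 0, 0, 0],
    [0, 0.032, 0, 0, 0, 0],
    [0, 0.048, 0, 0, 0, 0],
    [0, 0.06, 0, 0, 0, 0],
    [0, 0.07, 0, 0, 0, 0],
  ],
)

```text
clock: 17.65
tcp_pos: [0.5431, 0.1718, 0.0248]
orientation: [-2.312, -2.127, 0.0]
contact_force: [-2.4, -0.9, -0.4]
grip_width: 0.0002
gripper_force: 0.7
```

Emit:
apply_moves(
  rows=[
    [0, 0.006, 0, 0, 0, 0],
    [0, 0.012, 0, 0, 0, 0],
    [0, 0.018, 0, 0, 0, 0],
    [0, 0.024, 0, 0, 0, 0],
  ],
)

```text
clock: 18.15
tcp_pos: [0.5491, 0.1714, 0.0248]
orientation: [-2.312, -2.127, -0.0]
contact_force: [-1.0, -0.9, -0.3]
grip_width: 0.0003
gripper_force: 0.7
```

Emit:
apply_moves(
  rows=[
    [0, 0.005, 0, 0, 0, 0],
    [0, 0.01, 0, 0, 0, 0],
  ],
)

```text
clock: 18.4
tcp_pos: [0.5515, 0.1712, 0.0248]
orientation: [-2.312, -2.127, 0.0]
contact_force: [-1.1, -1.1, 0.5]
grip_width: -0.0
gripper_force: 0.8
```

Emit:
apply_moves(
  rows=[
    [0, 0.004, 0, 0, 0, 0],
    [0, 0.008, 0, 0, 0, 0],
  ],
)

```text
clock: 18.65
tcp_pos: [0.5535, 0.171, 0.0248]
orientation: [2.312, 2.127, 0.0]
contact_force: [-1.4, 0.6, -0.6]
grip_width: -0.0001
gripper_force: 0.8
```

Emit:
apply_moves(
  rows=[
    [0, 0.004, 0, 0, 0, 0],
    [0, 0.008, 0, 0, 0, 0],
  ],
)

```text
clock: 18.9
tcp_pos: [0.554, 0.1709, 0.0246]
orientation: [-2.31, -2.126, 0.004]
contact_force: [-8.0, -0.1, 4.5]
grip_width: -0.0002
gripper_force: 3.9
```

Force rose to 8 N and the tool stopped, so the rod is against the stop. I back away and rise, then check.

Emit:
apply_moves(
  rows=[
    [0, -0.008, 0, 0, 0, 0],
    [0, -0.03, 0, 0, 0, 0],
    [0, -0.1, 0, 0, 0, 0],
    [0, -0.16, -0.1, 0, 0, 0],
    [0, -0.16, -0.3, 0, 0, 0],
  ],
)

```text
clock: 19.52
tcp_pos: [0.5133, 0.174, 0.0991]
orientation: [-2.31, -2.127, 0.006]
contact_force: [1.7, 0.9, 0.5]
grip_width: 0.0001
gripper_force: 0.0
```

Emit:
apply_moves(
  rows=[
    [0, -0.05, -0.2, 0, 0, 0],
    [0, -0.05, -0.35, 0, 0, 0],
    [0, -0.05, -0.35, 0, 0, 0],
    [0, -0.05, -0.35, 0, 0, 0],
  ],
)

```text
clock: 20.02
tcp_pos: [0.5028, 0.1753, 0.1869]
orientation: [-2.312, -2.127, -0.0]
contact_force: [-0.5, 0.5, -0.0]
grip_width: -0.0002
gripper_force: 0.0
```

Run:
```python
from h import *
rodlook(.027)
ims=[]
for n,(a,b,c,d) in(("scene",(220,320,330,430)),("wrist",(0,480,0,640)),("side",(250,320,220,380))):
    p=r.grab_frame(n)
    for t,z in(("stop_face",.027),("rod_tin",0),("paddle",0),("optic_mould",0),("frit_jar",0)):
        for q in r.landmark_of(p,t)[:1]: print(n,t,round(q["conf"],2),ray(p,q["point"],z).round(3))
    ims.append(cv2.resize(p["pixels"][a:b,c:d,::-1],(400,300) if n!="side" else (800,300)))
cv2.imwrite("pics/end.png",np.vstack([np.hstack(ims[:2]),ims[2]]))
```

```text
[-0.0878  0.142   0.1869] [-0.5  0.5 -0. ] 20.025
side rod 0.83 [0.053  0.1421 0.027 ] [278. 290.]
side rod_far_end 0.73 [0.1227 0.1316 0.027 ] [244. 284.]
side rod_near_end 0.64 [-0.0243  0.1446  0.027 ] [318. 293.]
side rod_near_end 0.37 [-0.0027  0.169   0.027 ] [305. 301.]
wrist rod 0.74 [0.0457 0.1405 0.027 ] [462. 218.]
wrist rod_far_end 0.78 [0.1181 0.1409 0.027 ] [541. 217.]
wrist rod_near_end 0.76 [-0.0237  0.1433  0.027 ] [387. 215.]
scene rod 0.87 [0.0408 0.1406 0.027 ] [379. 270.]
scene rod_far_end 0.96 [0.1189 0.1401 0.027 ] [372. 293.]
scene rod_far_end 0.44 [-0.028   0.1365  0.027 ] [382. 251.]
scene rod_far_end 0.32 [0.0399 0.1466 0.027 ] [382. 270.]
scene rod_near_end 0.77 [-0.033   0.1428  0.027 ] [385. 250.]
scene stop_face 0.67 [0.703 0.159 0.027]
scene rod_tin 0.95 [0.558 0.459 0.   ]
scene paddle 0.81 [0.581 0.336 0.   ]
scene optic_mould 0.79 [ 0.65  -0.409  0.   ]
scene frit_jar 0.61 [ 0.45  -0.404  0.   ]
wrist stop_face 0.67 [0.71  0.155 0.027]
wrist paddle 0.91 [0.599 0.328 0.   ]
side stop_face 0.76 [0.714 0.151 0.027]
side rod_tin 0.64 [0.714 0.118 0.   ]
side optic_mould 0.59 [ 0.638 -0.392  0.   ]
```

View pics/end.png

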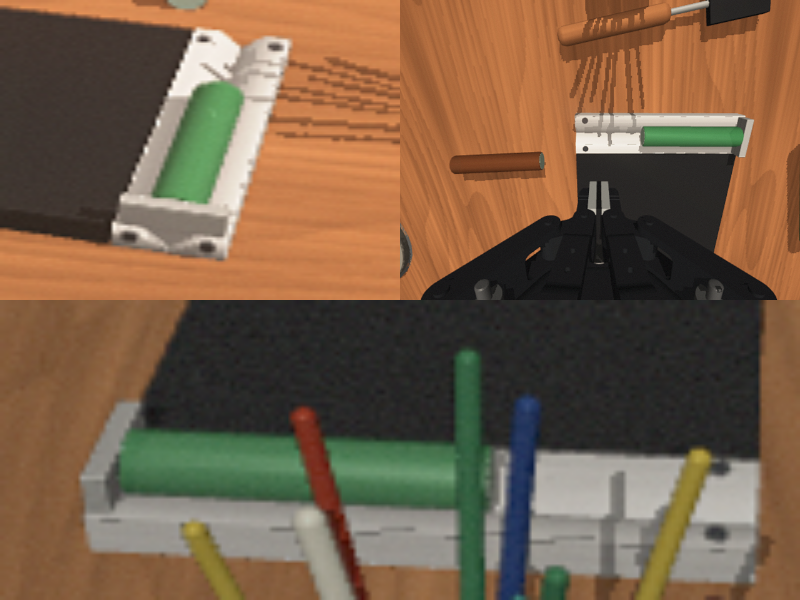

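The rod sits in the groove with its far end against the stop. The hand is clear and the bystanders are where they were.

```bash
python3 -c "
from bench import r
print(r.hand_in())"
```

```text
the job is handed in; nothing more can be done
None
```

I rolled the green rod across the slab into the V-groove and pushed it up against the end stop. The hand is clear, nothing else was moved, and the job was handed in at about 20 s of the 54 s allowed.

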